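# Roll the sample bottle up the gutter and start the reader

## Robot

A 6-joint arm with a two-finger parallel gripper is mounted at the origin on the work surface. World frame = base frame: x ahead of the robot, y to its left, z up, the work surface at z = 0. Lengths are in m, angles in degrees, forces in N, time in s.
With the tool pointing down it reaches from about 0.35 to 0.875 m from the base axis. Payload 4.2 kg.
Tool frame: the origin (TCP) lies between the finger pads; the fingertips stand nose_length ahead of it and the grasp point (between the pads) lies 8 mm behind it (nose_length is the distance from the TCP to the fingertips, in m); z points along the fingers, y is the line along which they close (so a half turn about z gives the same grasp; the last joint's range is limited). The gripper opens to 85 mm and grips with 20 to 120 N. Pads are 22 mm wide; open, the fingers measure 114 mm over their backs; the gripper's body (76 mm by 85 mm) begins 54 mm behind the grasp point. The pads swing forward as they close: fully open they stand 13 mm farther back than shut.
Start: joints at [-59.782, 22.042, 0.453, 0, -68.411, -14.817], TCP at [0.166, -0.603, 0.242] pointing down, gripper open.
Joint ranges: [-179.83, 179.83], [-69.29, 118.12], [-61.27, 80.66], [-181.25, 117.63], [-171.15, -9.14], [-177.46, 177.46]. Speed limits (degrees/s): [159.86, 159.86, 180, 180, 180, 180].

## Interface

Orientations are given as [roll, pitch, yaw] about the fixed x, y, z axes, in that order (R = Rz(yaw) Ry(pitch) Rx(roll)).
In Python, from bench import * gives the robot as it stands.
- The arm moves only by the shell command python3 -m creep 'ROWS' [OPENING] [FORCE]. ROWS is JSON, a list of rows, each an object of numbers: "dx", "dy", "dz": the shift along the tool's x, y, z in mm; "rx", "ry", "rz": the turn, a rotation vector about the tool's x, y, z in degrees. A call has exactly 5 rows; each row is the pose to reach, as a shift and turn from the pose commanded when the call began, along the tool's axes at that moment; what a row does not reach only later rows make up. A row lasts 1/8 s, in which the tool goes at most 62.5 mm and 10.7 degrees, less where a joint would pass 70% of its speed; a pose out of reach is approached as far as the arm can. A call with a gripper value outside its range is refused whole. OPENING is the finger opening in mm, from 0 to 85.4, set as the call begins (- or left out, the last holds). The fingers move at their own pace and stop on an object; FORCE is the grip in N (left out, the last holds). Time passes only in rows, so rows that repeat a pose let the fingers close, or fill a call up. It gives the time, the measured TCP pose, the force, the opening and the grip force at its end, in the units of the state.
- get_state(): the state, without advancing time (a new reading comes with each control period).
- snapshot(name): name is "side" or "top"; returns a dict with "pixels" (480x640x3 uint8, blue, green, red), "range_z" (480x640 float32, m along the optical axis (not along the pixel's ray), 0 where there is no reading), "fovy" (degrees; the focal length in pixels is half the picture's height over the tangent of half this angle, whatever the lens; pixels are square), "cx", "cy" (the principal point, pixels), "eye" and "rotation" of the camera in the world. Camera axes: x right, y up, looking along -z (the intrinsics and any distortion apply to the point x, -y, -z); pixel columns grow to the right and rows downward; lengths in m; the calibration is good to about 2 mm. A picture is of the moment at which its call begins.
- close_job(): hands the job in; it is judged then, once.
The state is a dict: "t": time; "qpos": joint angles; "joint_velocities": joint speeds; "joint_torque": joint torques, N m; "ee_pos": TCP position; "tcp_rot": TCP orientation; "contact_force": force on the tool from outside, world axes, zero at the start; "wrist_torque": the same for the moment, N m; "width": finger opening in m; "finger_force": force on a finger pad.
Only numpy, scipy, OpenCV 4.12 (cv2) and the standard library are available. Lean on these libraries where they do the work, as an engineer would, in place of code of your own. Each camera call takes 0.05 s, during which the arm holds its last target. There are 200 camera calls.

## Task

Push the amber sample bottle lying at the foot of the sloped gutter steadily up the slope with your fingertips, over the crest, so that it stays in the cradle at the top against the blue stop and cannot roll back; don't flick it or lift it. Only then press the green button on the console beside the gutter fully down and let it come back up. Leave the three upright vessels standing where they are.

Things in the scene. Friction and masses are not known exactly. Their poses are not given: they have to be found in the camera images.
- gutter: Fixed grey metal gutter, open at the top. Origin on the bench (z=0); +x points horizontally uphill along its middle, +y left of that, z up; turned up to 64 degrees either way. Floor rises at 8 degrees from 10 mm high at x=-100 mm (open foot) to the crest at x=40, then falls at 10 degrees to the stop. Channel 100 mm wide inside; side walls 5 mm thick, 14 mm above the floor.
- crest (a point): Middle of the crest of the gutter's floor, 30 mm high, at x=40 mm in the gutter's frame. The bottle's axis is 52 mm high as it passes here.
- cradle (a point): Where the middle of the bottle's axis lies once seated in the cradle between crest and stop: x=70 mm in the gutter's frame, 47 mm high. The blue stop's face is 22 mm farther uphill; the stop is 10 mm thick, 110 mm wide, its top 54 mm high.
- lip_top (a point): Middle of the top of the blue lip across the foot (8 mm thick, top 18 mm high, at x=-86 mm in the gutter's frame). The bottle starts resting against it, its axis at x=-70 mm, 36 mm high. Beyond the lip, downhill, the gutter's floor goes on 10 mm, then the bench.
- bottle_mid (a point): Centre (on the axis) of the round body of the loose amber glass bottle that lies on its side across the gutter: body 44 mm in diameter, 64 mm long, with a paper label, then a neck and a black cap 30 mm in diameter, 82 mm overall; cap towards the gutter's +y. About 150 g, smooth; rolls back down if let go on the slope. Its own y is the bottle's axis.
- read_top (a point): Centre of the top of the green push button (28 mm diameter) on the console; pressed straight down. The console is a white box 75 x 56 mm, 40 mm high, on the +y side of the gutter.
- read (a joint): Travel of the green button: 0 released, 0.006 m fully down (about 4 N); it springs back.
- reagent_mid (a point): Loose upright amber reagent bottle, 56 mm diameter, 120 mm tall; point half-way up its axis. To be left alone.
- flask_mid (a point): Loose upright conical glass flask, 72 mm diameter at the base, 102 mm tall; point on its axis 50 mm up. To be left alone.
- jar_mid (a point): Loose upright white jar with orange cap, 60 mm diameter, 75 mm tall; point half-way up its axis. To be left alone.
Mind the look-alikes: they are no part of the job. What is shaped like the part that bears bottle_mid but purple or turquoise is not meant.

How it is judged (in metres and radians):
On the way, in this order (a step that is already met when the one before it is completed fails the run):
1. the bottle lies at rest in the cradle (x of bottle_mid in the frame of gutter between 0.06 and 0.08 m and y of bottle_mid in the frame of gutter between -0.03 and 0.03 m and z of bottle_mid in the frame of gutter between 0.038 and 0.054 m and linear speed of bottle below 0.03 m/s), for 0.3 s.
2. the button is pressed fully down (value of joint read above 0.0048 m), for 0.05 s.
At the end, for the whole second after the job is handed in: The bottle lies at rest in the cradle (its axis 60 to 80 mm uphill of the gutter's origin, past the crest at 40 mm, within 30 mm of the middle, on the floor of the gutter) and the button, pressed at least 4.8 mm after the bottle was seated, is up again (all of step 1 and value of joint read below 0.002 m); the robot touches nothing.
It fails at once if the bottle is lifted or carried (about 15 mm or more off the gutter's floor) (z of bottle_mid in the frame of gutter above 0.072 m or (x of bottle_mid in the frame of gutter below 0.02 m and z of bottle_mid in the frame of gutter above 0.064 m) or (x of bottle_mid in the frame of gutter below -0.03 m and z of bottle_mid in the frame of gutter above 0.057 m)).
It fails at once if the bottle is pushed out of the gutter (z of bottle_mid in the frame of gutter below 0.025 m or x of bottle_mid in the frame of gutter below -0.1 m).
It fails at once if the bottle is flicked (faster than 0.6 m/s) (linear speed of bottle above 0.6 m/s).
It fails at once if the button is pressed while the bottle is not in the cradle (value of joint read above 0.003 m and x of bottle_mid in the frame of gutter below 0.055 m).
It fails at once if one of the three upright vessels is shifted or tipped (more than 20 mm) (distance of any of reagent_mid, flask_mid, jar_mid from where it was at the start of the episode above 0.02 m).
It also fails if it takes over 42 s, if anything falls off the work surface, if the arm or the gripper's body presses on something with over 40 N, if the wrist force passes 120 N, or if a joint passes its speed limit or range.

## Working session

There is one attempt and no reset: what is moved stays moved. The work goes in short steps, Python scripts to look and compute and a shell command to move; the robot and the scene stay as the last step left them, time stands still between calls to the robot, and variables do not carry over. Pictures are saved under pics/ and viewed, at most 10 in all, crops included, and the job is handed in when it is done.

```bash
ls; mkdir -p pics; cat > h.py <<'E'
from bench import *
import numpy as np, cv2
def snap(n):
    s=snapshot(n); cv2.imwrite
    return s
def ray(s,u,v):
    pass
E
python3 - <<'E'
from bench import *
import cv2,pickle
st=get_state(); print(st)
for n in("side","top"):
    s=snapshot(n); cv2.imwrite(f"pics/{n}0.png",s["pixels"]); pickle.dump(s,open(n+"0.pkl","wb"))
    print({k:v for k,v in s.items() if k not in("pixels","range_z")}, (s["range_z"]>0).mean())
E
```

```text
pics
{'t': 0.0, 'qpos': array([-5.97822887e+01,  2.20921291e+01,  3.77110871e-01, -2.83253528e-02,
       -6.84089746e+01, -1.48168782e+01]), 'joint_velocities': array([ 0.03116553, -0.06654283,  0.01652736, -0.0001067 ,  0.00230432,
        0.04564121]), 'joint_torque': array([-8.59170668e-04, -3.92288661e+01,  1.88404745e+01,  4.18627515e+00,
       -4.57050250e-03, -1.43162350e-05]), 'ee_pos': array([ 0.16584935, -0.60200592,  0.24119062]), 'tcp_rot': array([ 1.79873398e+02, -6.26910913e-03, -1.64609612e+02]), 'contact_force': array([-0.11358035,  0.4831149 ,  0.65198147]), 'wrist_torque': array([ 0.03366977, -0.03379047,  0.0660315 ]), 'finger_force': 0.0, 'width': 0.08507971602622615}
{'fovy': 51.03497652307733, 'cx': 314.4033925260346, 'cy': 234.29144503923823, 'eye': array([ 0.08502511, -0.5186765 ,  0.49805383]), 'rotation': array([ 59.78172824,  -0.95961152, -45.26833712])} 0.9959602864583333
{'fovy': 55.885969171945334, 'cx': 317.14645132342906, 'cy': 238.97343801587954, 'eye': array([ 0.53791746, -0.01178735,  0.73713888]), 'rotation': array([  6.00783927,  -0.13055615, -91.02820183])} 0.9961295572916666
```

View pics/top0.png

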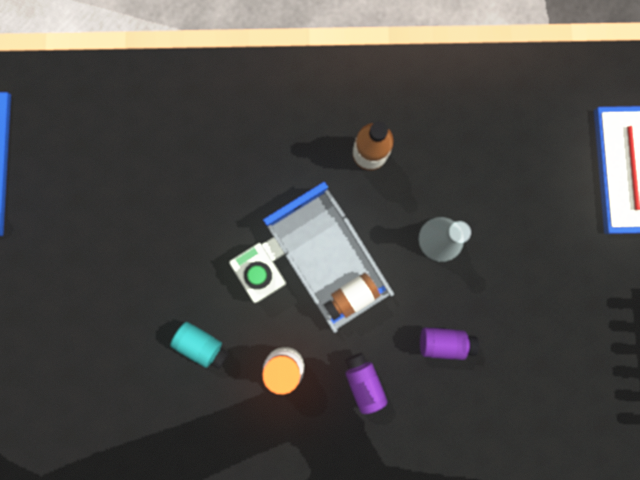

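View pics/side0.png

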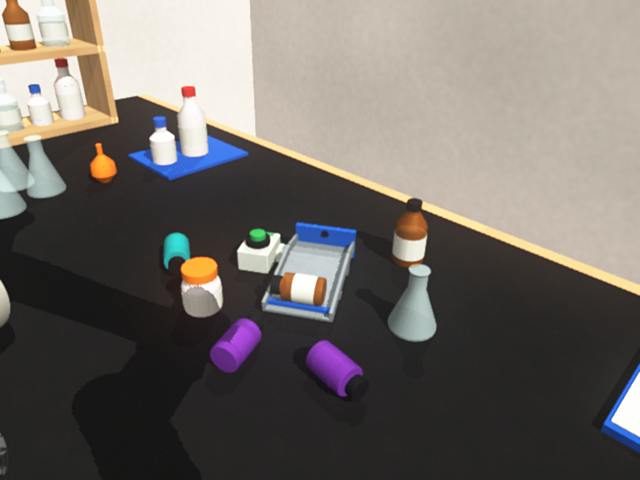

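Top view: the amber labelled bottle lies in the gutter at (355,296), green button (257,275), stop from (268,220) to (326,188). Candidates for the bottle are amber (355,296), purple (366,387) and (445,344), turquoise (196,344), and the upright amber reagent bottle (373,145). I choose the amber one in the gutter. The side view agrees: bottle (303,289), button (258,237), stop (325,235).

```bash
cat > h.py <<'E'
from bench import *
import numpy as np, cv2
from scipy.spatial.transform import Rotation as Ro
def cloud(s):
    f=240/np.tan(np.radians(s["fovy"]/2)); z=s["range_z"].astype(float)
    v,u=np.mgrid[0:480,0:640]
    p=np.stack([(u-s["cx"])/f*z,-(v-s["cy"])/f*z,-z],-1)
    w=p@Ro.from_euler("xyz",s["rotation"],degrees=True).as_matrix().T+s["eye"]
    w[z<=0]=np.nan
    return w
def proj(s,P):
    f=240/np.tan(np.radians(s["fovy"]/2))
    q=(np.asarray(P)-s["eye"])@Ro.from_euler("xyz",s["rotation"],degrees=True).as_matrix()
    return np.stack([s["cx"]-f*q[...,0]/q[...,2],s["cy"]+f*q[...,1]/q[...,2]],-1)
def hsv(s): return cv2.cvtColor(s["pixels"],cv2.COLOR_BGR2HSV)
def gut(yaw,o,p): # world->gutter
    c=np.array(p)-np.array([o[0],o[1],0]); return c@Ro.from_euler("z",yaw,degrees=True).as_matrix()
E
python3 - <<'E'
from h import *
import pickle
S={n:pickle.load(open(n+"0.pkl","rb")) for n in("top","side")}
roi={"top":(180,335,225,395),"side":(215,325,235,362)}
for n,s in S.items():
    W=cloud(s);H=hsv(s);m=np.zeros((480,640),bool);a=roi[n];m[a[0]:a[1],a[2]:a[3]]=1
    m&=~np.isnan(W[...,0])
    bl=m&(abs(H[...,0].astype(int)-112)<12)&(H[...,1]>140)&(H[...,2]>60)
    P=W[bl]; hi=P[P[:,2]>.045]; lo=P[P[:,2]<.03]
    # stop line
    r=cv2.minAreaRect((hi[:,:2]*1000).astype(np.float32)); print(n,"stop",r,np.percentile(hi[:,2],[5,50,95]),len(hi),"box",cv2.boxPoints(r).round())
    if len(lo)>3:print(" lip",cv2.minAreaRect((lo[:,:2]*1000).astype(np.float32)),np.percentile(lo[:,2],[5,50,95]),len(lo))
    g=m&(abs(H[...,0].astype(int)-65)<15)&(H[...,1]>150); P=W[g];P=P[P[:,2]>np.nanmax(P[:,2])-.006]
    print(" green",P.mean(0),np.median(P,0),len(P),P.max(0)-P.min(0))
    am=m&(H[...,0]<18)&(H[...,1]>110)&(H[...,2]>50); P=W[am];P=P[(P[:,2]>.02)&(P[:,2]<.07)]
    print(" amber",P.mean(0),P.max(0),P.min(0),len(P))
    print(" bench z",np.nanmedian(W[400:,300:640,2]))
    b=m[:];
    # everything high 0.012..0.06 grey -> gutter rect
    gr=m&(H[...,1]<60)&(W[...,2]>.008)&(W[...,2]<.05)
    print(" grey z pct",np.percentile(W[gr][:,2],[5,50,95]))
s=S["top"]; cv2.imwrite("pics/crop.png",cv2.resize(s["pixels"][180:340,220:400],None,fx=3.5,fy=3.5,interpolation=2))
E
```

```text
top stop ((666.00048828125, 17.094966888427734), (11.21937084197998, 109.0811538696289), 31.506357192993164) [0.04901311 0.05471588 0.05692624] 534 box [[633.  61.]
 [690. -32.]
 [699. -26.]
 [642.  67.]]
 lip ((595.015625, -28.416015625), (203.37327575683594, 121.62090301513672), 31.01026153564453) [-0.00090181  0.00225872  0.02084368] 107Traceback (most recent call last):
  File "<stdin>", line 13, in <module>
    res = np.fmax.reduce(a, axis=axis, out=out, **kwargs)
ValueError: zero-size array to reduction operation fmax which has no identity
```

```bash
python3 - <<'E'
from h import *
import pickle
S={n:pickle.load(open(n+"0.pkl","rb")) for n in("top","side")}
roi={"top":(180,335,225,395),"side":(215,325,235,362)}
px={"top":(275,257),"side":(235,258)}
for n,s in S.items():
    W=cloud(s);H=hsv(s);m=np.zeros((480,640),bool);a=roi[n];m[a[0]:a[1],a[2]:a[3]]=1
    m&=~np.isnan(W[...,0]); print(n,"green hsv",H[px[n]],W[px[n]])
    bl=m&(abs(H[...,0].astype(int)-112)<12)&(H[...,1]>140)&(H[...,2]>60)
    P=W[bl]; hi=P[P[:,2]>.05]
    c,sz,ang=cv2.minAreaRect((hi[:,:2]*1000).astype(np.float32)); print(" stop",c,sz,ang,np.percentile(hi[:,2],[5,50,95]))
    if n=="top": yaw=ang; o=np.array(c)/1000-.097*np.array([np.cos(np.radians(yaw)),np.sin(np.radians(yaw))]); print(" origin",o)
    G=gut(yaw,o,W)
    print(" stop in G",gut(yaw,o,hi).mean(0))
    lo=G[bl&(G[...,2]>.01)&(G[...,2]<.026)&(G[...,0]<0)]; print(" lip G",np.median(lo,0),len(lo), lo.min(0),lo.max(0))
    g=m&(abs(H[...,0].astype(int)-H[px[n]][0])<12)&(H[...,1]>130)&(W[...,2]>.045); print(" green",W[g].mean(0),np.median(W[g],0),g.sum(),np.ptp(W[g],0),"G",G[g].mean(0))
    b=m&(G[...,0]>-.1)&(G[...,0]<-.045)&(abs(G[...,1])<.05)&(G[...,2]>.038)
    print(" bottle G",np.median(G[b],0),G[b].min(0),G[b].max(0),b.sum(), "toppart",G[b&(G[...,2]>.054)].mean(0))
    w=m&(abs(abs(G[...,1])-.0525)<.006)&(abs(G[...,0])<.09); 
    for sg in(1,-1):
        q=G[w&(G[...,1]*sg>0)]; q=q[q[:,2]>.020+ .14*(q[:,0]+.03)+.005]; print(" wall",sg,np.median(q[:,1]),len(q))
s=S["top"]; cv2.imwrite("pics/crop.png",cv2.resize(s["pixels"][180:340,220:400],None,fx=3.5,fy=3.5,interpolation=2))
E
```

```text
top green hsv [ 67 130 226] [0.55662607 0.07575434 0.06249967]
 stop (666.00048828125, 17.094966888427734) (11.21937084197998, 109.0811538696289) 31.506357192993164 [0.0524702  0.05482251 0.05696345]
 origin [ 0.58330002 -0.03359657]
 stop in G [0.09702996 0.0002989  0.05473782]
 lip G [-0.08653544 -0.03882856  0.01899731] 44 [-0.08931916 -0.04677615  0.01602996] [-0.08263186  0.04928471  0.02165686]
 green [0.55823716 0.07781803 0.06271727] [0.55941714 0.07875167 0.06272186] 179 [0.02385395 0.02565573 0.00699951] G [0.03685637 0.10808777 0.06271727]
 bottle G [-0.06849133  0.00375285  0.05511839] [-0.09135492 -0.03422872  0.03818551] [-0.04745361  0.04752948  0.06290259] 1448 toppart [-0.06957531 -0.00186933  0.05768695]
 wall 1 0.0524620274468528 368
 wall -1 -0.051657482734022236 416
side green hsv [ 67 165 226] [0.55010067 0.06771701 0.06228749]
 stop (664.1621704101562, 17.01750946044922) (14.91277027130127, 109.38341522216797) 30.117948532104492 [0.05052759 0.05288861 0.05441755]
 stop in G [ 0.09451276 -0.00019577  0.0527327 ]
 lip G [-0.08915661  0.00214962  0.01696493] 354 [-0.09279845 -0.044518    0.0113886 ] [-0.07647406  0.05176531  0.02019055]
 green [0.55344203 0.07281103 0.05918617] [0.55257467 0.07179182 0.06043924] 162 [0.02891106 0.02755186 0.01198614] G [0.0301515  0.1063248  0.05918617]
 bottle G [-0.08261405  0.00212665  0.05081732] [-0.09514061 -0.0331758   0.03804107] [-0.05407963  0.04932688  0.05955779] 1092 toppart [-0.0741519  -0.00165915  0.05655135]
 wall 1 0.05232104091394447 253
 wall -1 -0.05145348383561235 262
```

View pics/crop.png

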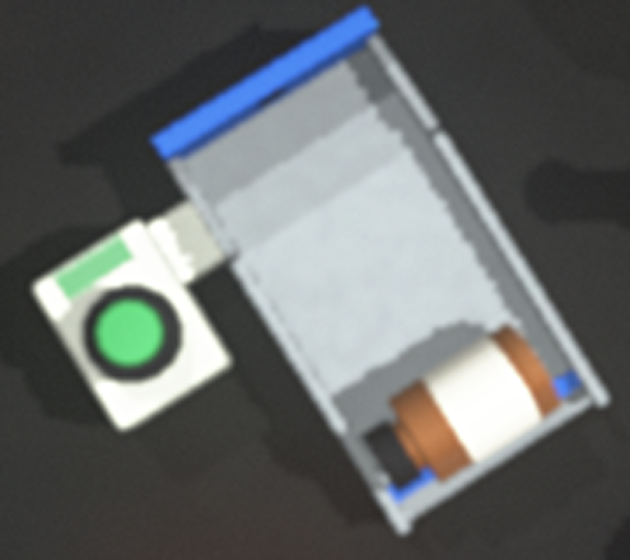

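The crop confirms the choice: amber body with a paper label, black cap towards +y (the console side), resting against the blue lip. The stop, lip and wall checks agree with a gutter yaw of about 31.

```bash
cat >> h.py <<'E'
YAW=31.3; O=np.array([.5823,-.0338])
def world(g): return Ro.from_euler("z",YAW,degrees=True).apply(g)+[O[0],O[1],0]
def delta(Pw,yaw): # TCP target world -> mm in tool axes, and rotvec deg
    st=get_state(); R=Ro.from_euler("xyz",st["tcp_rot"],degrees=True)
    T=Ro.from_euler("xyz",[180,0,yaw],degrees=True)
    return (R.inv().apply(np.array(Pw)-st["ee_pos"])*1000).round(1),np.degrees((R.inv()*T).as_rotvec()).round(2)
E
python3 - <<'E'
from h import *
import pickle, bench
print([k for k in dir(bench) if not k.startswith('_')]); print(getattr(bench,"nose_length",None))
s=pickle.load(open("top0.pkl","rb")); W=cloud(s); G=gut(YAW,O,W)
for k,(u,v) in dict(reag=(378,133),flask=(458,232),jar=(282,375),pur1=(366,387),pur2=(445,344),turq=(196,344)).items(): print(k,W[v,u].round(3),G[v,u].round(3))
print(delta(world([-.135,-.002,.2]),YAW-180), world([-.135,-.002,.2]))
E
```

```text
['MotionError', 'close_job', 'get_state', 'nose_length', 'snapshot']
0.011
reag [ 0.751 -0.102  0.122] [ 0.108 -0.146  0.122]
flask [ 0.611 -0.213  0.104] [-0.069 -0.168  0.104]
jar [0.414 0.039 0.078] [-0.106  0.15   0.078]
pur1 [ 0.388 -0.083  0.045] [-0.192  0.059  0.045]
pur2 [ 0.449 -0.203  0.047] [-0.202 -0.075  0.047]
turq [0.455 0.171 0.043] [-0.002  0.241  0.043]
(array([-423.1,  398.4,   42.1]), array([ 1.100e-01,  1.000e-02, -1.591e+01])) [ 0.4679871 -0.105644   0.2      ]
```

```bash
python3 -m creep '[{"dx":-42,"dy":40,"dz":0,"rz":-3},{"dx":-84,"dy":80,"dz":0,"rz":-6},{"dx":-126,"dy":119,"dz":0,"rz":-9},{"dx":-168,"dy":159,"dz":0,"rz":-12},{"dx":-210,"dy":199,"dz":0,"rz":-15.9}]' 38 30
python3 - <<'E'
from h import *
print(delta(world([-.12,-.002,.2]),YAW-180))
E
```

```text
(array([-437.5,  402.5,   42.1]), array([ 1.100e-01,  1.000e-02, -1.591e+01]))validation failed for argument at $[0]...
```

```bash
python3 -m creep '[{"dx":-42,"dy":40,"dz":0,"rx":0,"ry":0,"rz":-3},{"dx":-84,"dy":80,"dz":0,"rx":0,"ry":0,"rz":-6},{"dx":-126,"dy":119,"dz":0,"rx":0,"ry":0,"rz":-9},{"dx":-168,"dy":159,"dz":0,"rx":0,"ry":0,"rz":-12},{"dx":-210,"dy":199,"dz":0,"rx":0,"ry":0,"rz":-15.9}]' 38 30
python3 - <<'E'
from h import *
print(delta(world([-.12,-.002,.2]),YAW-180))
E
```

```text
t: 0.72
ee_pos: [0.3161, -0.3532, 0.2421]
tcp_rot: [180.0, -0.0, -148.6]
contact_force: [1.5, -0.0, -1.0]
width: 0.0382
finger_force: 0.0
(array([-273.6,  132. ,   42.1]), array([ 0.02, -0.  ,  0.11]))
```

```bash
python3 -m creep '[{"dx":-54,"dy":26,"dz":0,"rx":0,"ry":0,"rz":0},{"dx":-109,"dy":53,"dz":0,"rx":0,"ry":0,"rz":0},{"dx":-164,"dy":79,"dz":0,"rx":0,"ry":0,"rz":0},{"dx":-219,"dy":106,"dz":0,"rx":0,"ry":0,"rz":0},{"dx":-273,"dy":132,"dz":0,"rx":0,"ry":0,"rz":0}]'
python3 - <<'E'
from h import *
print(delta(world([-.12,-.002,.035]),YAW-180))
E
```

```text
t: 1.35
ee_pos: [0.4808, -0.0983, 0.2422]
tcp_rot: [180.0, -0.0, -148.7]
contact_force: [-0.0, -0.2, 0.6]
width: 0.0379
finger_force: 0.0
(array([-2.000e-01,  4.000e-01,  2.072e+02]), array([ 0.01, -0.01,  0.03]))
```

Go down to a tip height of about 75 mm first, then look at the alignment.

```bash
python3 -m creep '[{"dx":0,"dy":0,"dz":40,"rx":0,"ry":0,"rz":0},{"dx":0,"dy":0,"dz":80,"rx":0,"ry":0,"rz":0},{"dx":0,"dy":0,"dz":120,"rx":0,"ry":0,"rz":0},{"dx":0,"dy":0,"dz":150,"rx":0,"ry":0,"rz":0},{"dx":0,"dy":0,"dz":150,"rx":0,"ry":0,"rz":0}]'
python3 - <<'E'
from h import *
a=snapshot("side"); b=snapshot("top")
cv2.imwrite("pics/both1.png",np.hstack([cv2.resize(x["pixels"][r:r+190,c:c+190],(400,400)) for x,r,c in((a,170,200),(b,180,240))]))
E
```

```text
t: 1.98
ee_pos: [0.4784, -0.1004, 0.0902]
tcp_rot: [179.8, -0.3, -148.7]
contact_force: [0.4, 1.1, 0.7]
width: 0.0378
finger_force: 0.0
```

View pics/both1.png

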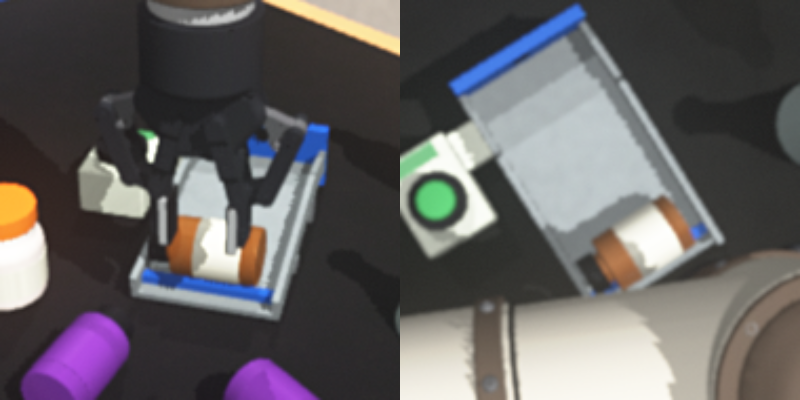

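Left half (side): both fingertips hang ahead of the bottle, tips at (165,240) and (235,250). Allowing for the perspective offset they are centred on the body. Right half (top): the bottle is unmoved. Descend the rest and start to push.

```bash
python3 -m creep '[{"dx":0,"dy":0,"dz":20,"rx":0,"ry":0,"rz":0},{"dx":0,"dy":0,"dz":40,"rx":0,"ry":0,"rz":0},{"dx":0,"dy":0,"dz":57,"rx":0,"ry":0,"rz":0},{"dx":0,"dy":0,"dz":57,"rx":0,"ry":0,"rz":0},{"dx":0,"dy":0,"dz":57,"rx":0,"ry":0,"rz":0}]'
python3 -m creep '[{"dx":-4,"dy":0,"dz":0,"rx":0,"ry":0,"rz":0},{"dx":-8,"dy":0,"dz":0,"rx":0,"ry":0,"rz":0},{"dx":-12,"dy":0,"dz":0,"rx":0,"ry":0,"rz":0},{"dx":-16,"dy":0,"dz":-1,"rx":0,"ry":0,"rz":0},{"dx":-20,"dy":0,"dz":-2,"rx":0,"ry":0,"rz":0}]'
python3 - <<'E'
from h import *
st=get_state();print(gut(YAW,O,st["ee_pos"]))
a=snapshot("side")
cv2.imwrite("pics/s2.png",cv2.resize(a["pixels"][190:340,220:380],(640,600),interpolation=2))
E
```

```text
t: 2.7
ee_pos: [0.4815, -0.1002, 0.0368]
tcp_rot: [-179.9, 0.2, -148.7]
contact_force: [0.2, 0.1, 0.2]
width: 0.0381
finger_force: 0.0
t: 3.32
ee_pos: [0.4975, -0.0898, 0.0373]
tcp_rot: [180.0, -0.0, -148.7]
contact_force: [0.3, -0.5, 0.6]
width: 0.038
finger_force: 0.5
[-0.101563   -0.00377118  0.03731067]
```

View pics/s2.png

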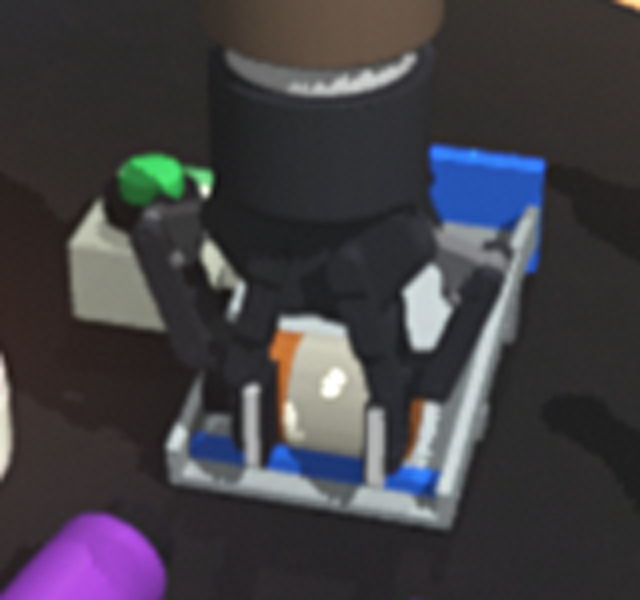

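The fingers stand behind the body at (250,430) and (380,440), straddling the label, both over the lip. Push on.

```bash
python3 -m creep '[{"dx":-7,"dy":0,"dz":-1,"rx":0,"ry":0,"rz":0},{"dx":-14,"dy":0,"dz":-2,"rx":0,"ry":0,"rz":0},{"dx":-21,"dy":0,"dz":-3,"rx":0,"ry":0,"rz":0},{"dx":-28,"dy":0,"dz":-4,"rx":0,"ry":0,"rz":0},{"dx":-35,"dy":0,"dz":-5,"rx":0,"ry":0,"rz":0}]'
python3 -m creep '[{"dx":-7,"dy":0,"dz":-1,"rx":0,"ry":0,"rz":0},{"dx":-14,"dy":0,"dz":-2,"rx":0,"ry":0,"rz":0},{"dx":-21,"dy":0,"dz":-3,"rx":0,"ry":0,"rz":0},{"dx":-28,"dy":0,"dz":-4,"rx":0,"ry":0,"rz":0},{"dx":-35,"dy":0,"dz":-5,"rx":0,"ry":0,"rz":0}]'
cat >> h.py <<'E'
def bottle(n="top"):
    s=snapshot(n);W=cloud(s);H=hsv(s);G=gut(YAW,O,W)
    m=(H[...,0]<18)&(H[...,1]>110)&(H[...,2]>50)&(abs(G[...,1])<.06)&(abs(G[...,0])<.11)&(G[...,2]>.02)&(G[...,2]<.085)
    P=G[m]
    if len(P):print(n,"amber",len(P),"x",np.percentile(P[:,0],[2,50,98]).round(4),"y",np.percentile(P[:,1],[2,98]).round(4),"zmax",np.percentile(P[:,2],98).round(4))
    return s
E
python3 - <<'E'
from h import *
print(gut(YAW,O,get_state()["ee_pos"]))
b=bottle("top");a=bottle("side")
cv2.imwrite("pics/both3.png",np.hstack([cv2.resize(x["pixels"][r:r+190,c:c+190],(400,400)) for x,r,c in((a,170,200),(b,160,240))]))
E
```

```text
t: 4.0
ee_pos: [0.5277, -0.0715, 0.0423]
tcp_rot: [180.0, -0.0, -148.7]
contact_force: [-0.8, -0.5, 1.0]
width: 0.0382
finger_force: 0.4
t: 4.62
ee_pos: [0.5576, -0.0533, 0.0474]
tcp_rot: [180.0, -0.0, -148.7]
contact_force: [-1.1, -0.9, 0.2]
width: 0.038
finger_force: 0.4
[-0.03126889 -0.00381201  0.04736045]
side amber 92 x [-0.0241 -0.0057  0.0101] y [-0.0342  0.0217] zmax 0.0815
```

View pics/both3.png

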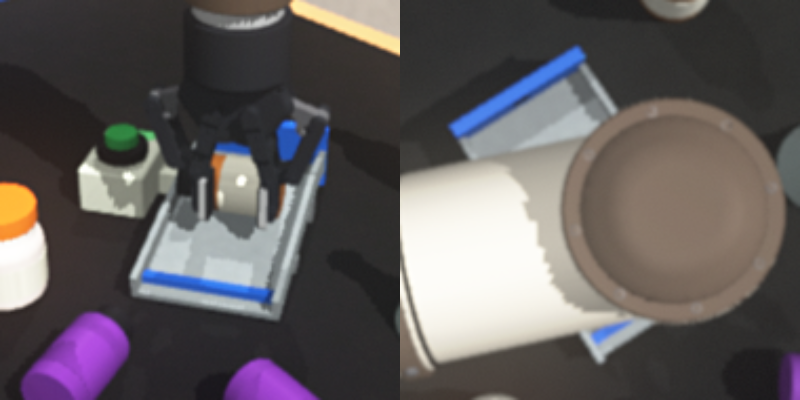

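Side half: the bottle travels squarely ahead of the fingers, body at (238,185), well up the slope. The top view is hidden by the arm. Continue to the crest and over, slower.

```bash
python3 -m creep '[{"dx":-7,"dy":0,"dz":-1,"rx":0,"ry":0,"rz":0},{"dx":-14,"dy":0,"dz":-2,"rx":0,"ry":0,"rz":0},{"dx":-20,"dy":0,"dz":-3,"rx":0,"ry":0,"rz":0},{"dx":-26,"dy":0,"dz":-4,"rx":0,"ry":0,"rz":0},{"dx":-31,"dy":0,"dz":-4,"rx":0,"ry":0,"rz":0}]'
python3 -m creep '[{"dx":-5,"dy":0,"dz":0,"rx":0,"ry":0,"rz":0},{"dx":-10,"dy":0,"dz":0,"rx":0,"ry":0,"rz":0},{"dx":-15,"dy":0,"dz":0,"rx":0,"ry":0,"rz":0},{"dx":-20,"dy":0,"dz":0,"rx":0,"ry":0,"rz":0},{"dx":-25,"dy":0,"dz":0,"rx":0,"ry":0,"rz":0}]'
python3 - <<'E'
from h import *
print(gut(YAW,O,get_state()["ee_pos"]))
b=bottle("top");a=bottle("side")
E
```

```text
t: 5.35
ee_pos: [0.5841, -0.0372, 0.0514]
tcp_rot: [-180.0, 0.0, -148.7]
contact_force: [-0.6, -1.6, 0.5]
width: 0.0382
finger_force: 0.4
t: 5.98
ee_pos: [0.6054, -0.0242, 0.0513]
tcp_rot: [-180.0, 0.0, -148.7]
contact_force: [0.4, -0.2, 0.4]
width: 0.0377
finger_force: 0.0
[ 0.02469745 -0.00381297  0.0512871 ]
side amber 109 x [0.048  0.0598 0.0775] y [-0.0337  0.0236] zmax 0.0685
```

```bash
python3 -m creep '[{"dx":-3,"dy":0,"dz":0,"rx":0,"ry":0,"rz":0},{"dx":-6,"dy":0,"dz":0,"rx":0,"ry":0,"rz":0},{"dx":-8,"dy":0,"dz":0,"rx":0,"ry":0,"rz":0},{"dx":-8,"dy":0,"dz":0,"rx":0,"ry":0,"rz":0},{"dx":-8,"dy":0,"dz":0,"rx":0,"ry":0,"rz":0}]'
python3 -m creep '[{"dx":10,"dy":0,"dz":0,"rx":0,"ry":0,"rz":0},{"dx":30,"dy":0,"dz":-5,"rx":0,"ry":0,"rz":0},{"dx":50,"dy":0,"dz":-45,"rx":0,"ry":0,"rz":0},{"dx":80,"dy":0,"dz":-90,"rx":0,"ry":0,"rz":0},{"dx":120,"dy":0,"dz":-120,"rx":0,"ry":0,"rz":0}]' 0
python3 - <<'E'
from h import *
print(gut(YAW,O,get_state()["ee_pos"]))
b=bottle("top");a=bottle("side")
cv2.imwrite("pics/both4.png",np.hstack([cv2.resize(x["pixels"][r:r+190,c:c+190],(400,400)) for x,r,c in((a,170,200),(b,160,220))]))
print(delta([.556,.075,.11],YAW-180))
E
```

```text
t: 6.7
ee_pos: [0.6118, -0.0203, 0.0513]
tcp_rot: [180.0, -0.0, -148.7]
contact_force: [0.2, 0.2, 1.0]
width: 0.0381
finger_force: 0.0
t: 7.32
ee_pos: [0.5089, -0.0832, 0.1733]
tcp_rot: [-179.9, 0.1, -148.7]
contact_force: [-0.2, 0.0, 0.4]
width: -0.0001
finger_force: 0.0
[-0.08838559 -0.00405424  0.17328837]
top amber 456 x [0.0514 0.0685 0.0874] y [-0.0322  0.0336] zmax 0.0708
side amber 411 x [0.0477 0.0543 0.0769] y [-0.0334  0.0346] zmax 0.0683
(array([-123.6,  111.2,   65.3]), array([-0.13,  0.29, -0.11]))
```

View pics/both4.png

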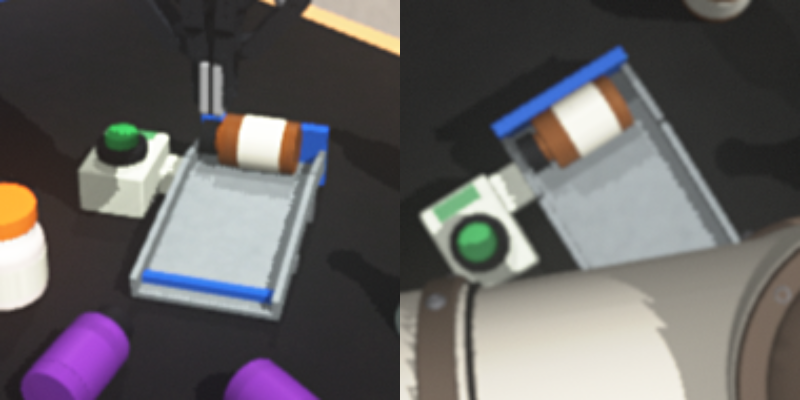

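The bottle lies in the cradle against the stop: side (258,140), top (583,118), measured axis about x=70 mm, y about 0. Now the button.

```bash
python3 -m creep '[{"dx":-40,"dy":36,"dz":0,"rx":0,"ry":0,"rz":0},{"dx":-80,"dy":72,"dz":0,"rx":0,"ry":0,"rz":0},{"dx":-123,"dy":111,"dz":0,"rx":0,"ry":0,"rz":0},{"dx":-123,"dy":111,"dz":40,"rx":0,"ry":0,"rz":0},{"dx":-123,"dy":111,"dz":80,"rx":0,"ry":0,"rz":0}]'
python3 - <<'E'
from h import *
print(delta([.555,.0745,.076],YAW-180))
a=snapshot("side")
cv2.imwrite("pics/s5.png",cv2.resize(a["pixels"][180:300,200:340],(560,480),interpolation=2))
E
```

```text
t: 8.05
ee_pos: [0.5566, 0.0772, 0.0898]
tcp_rot: [180.0, 0.0, -148.6]
contact_force: [0.0, 0.1, -0.2]
width: -0.0002
finger_force: 0.0
(array([ 2.8, -1.5, 13.8]), array([0.01, 0.02, 0.08]))
```

View pics/s5.png

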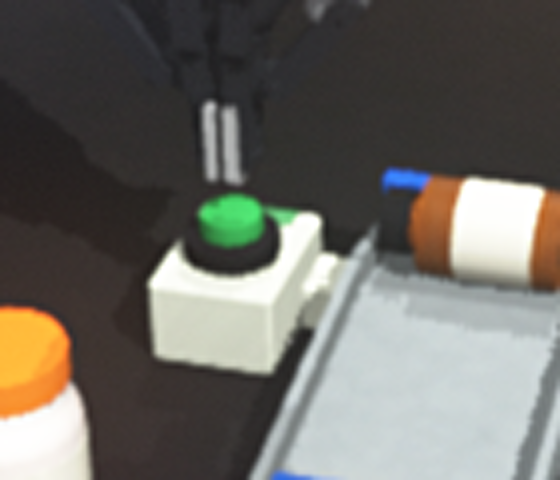

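The closed tips at (222,180) hang just above the green cap (232,215), and the collar sits well below the cap's top. Press.

```bash
python3 -m creep '[{"dx":2,"dy":-1,"dz":6,"rx":0,"ry":0,"rz":0},{"dx":2,"dy":-1,"dz":12,"rx":0,"ry":0,"rz":0},{"dx":2,"dy":-1,"dz":16,"rx":0,"ry":0,"rz":0},{"dx":2,"dy":-1,"dz":19,"rx":0,"ry":0,"rz":0},{"dx":2,"dy":-1,"dz":21,"rx":0,"ry":0,"rz":0}]'
```

```text
t: 8.72
ee_pos: [0.5561, 0.0743, 0.071]
tcp_rot: [-180.0, 0.1, -148.7]
contact_force: [-0.4, 0.0, 2.7]
width: -0.0001
finger_force: 1.0
```

```bash
python3 -m creep '[{"dx":0,"dy":0,"dz":1.5,"rx":0,"ry":0,"rz":0},{"dx":0,"dy":0,"dz":3,"rx":0,"ry":0,"rz":0},{"dx":0,"dy":0,"dz":4,"rx":0,"ry":0,"rz":0},{"dx":0,"dy":0,"dz":5,"rx":0,"ry":0,"rz":0},{"dx":0,"dy":0,"dz":5,"rx":0,"ry":0,"rz":0}]'
```

```text
t: 9.35
ee_pos: [0.5561, 0.0743, 0.067]
tcp_rot: [-180.0, 0.1, -148.7]
contact_force: [-2.1, -0.5, 12.0]
width: 0.0003
finger_force: 5.5
```

12 N against a 4 N spring, and the tool has stalled above its command: the button has bottomed out. Hold, then withdraw.

```bash
python3 -m creep '[{"dx":0,"dy":0,"dz":1,"rx":0,"ry":0,"rz":0},{"dx":0,"dy":0,"dz":1,"rx":0,"ry":0,"rz":0},{"dx":0,"dy":0,"dz":-10,"rx":0,"ry":0,"rz":0},{"dx":0,"dy":0,"dz":-50,"rx":0,"ry":0,"rz":0},{"dx":0,"dy":0,"dz":-100,"rx":0,"ry":0,"rz":0}]'
python3 -m creep '[{"dx":40,"dy":0,"dz":-20,"rx":0,"ry":0,"rz":0},{"dx":80,"dy":0,"dz":-40,"rx":0,"ry":0,"rz":0},{"dx":80,"dy":0,"dz":-40,"rx":0,"ry":0,"rz":0},{"dx":80,"dy":0,"dz":-40,"rx":0,"ry":0,"rz":0},{"dx":80,"dy":0,"dz":-40,"rx":0,"ry":0,"rz":0}]'
python3 - <<'E'
from h import *
a=bottle("side");b=bottle("top")
W=cloud(a);H=hsv(a);g=(abs(H[...,0].astype(int)-67)<12)&(H[...,1]>130)&(W[...,2]>.045)&(W[...,2]<.08); g[:,:230]=0;g[:,290:]=0; print("green z",np.percentile(W[g][:,2],[50,95]),g.sum())
cv2.imwrite("pics/both6.png",np.hstack([cv2.resize(a["pixels"][160:350,150:440],(400,262)),cv2.resize(b["pixels"][110:400,220:510],(262,262))]))
E
```

```text
t: 9.98
ee_pos: [0.5543, 0.074, 0.1648]
tcp_rot: [179.9, -0.3, -148.7]
contact_force: [1.1, 1.0, -0.1]
width: -0.0
finger_force: 0.0
t: 10.6
ee_pos: [0.4876, 0.033, 0.2044]
tcp_rot: [180.0, -0.1, -148.7]
contact_force: [0.5, -0.6, -0.7]
width: 0.0003
finger_force: 0.0
side amber 408 x [0.0478 0.0543 0.0769] y [-0.0334  0.0342] zmax 0.0686
top amber 455 x [0.0513 0.0684 0.0876] y [-0.0322  0.0336] zmax 0.0706
green z [0.06040919 0.06233319] 162
```

View pics/both6.png

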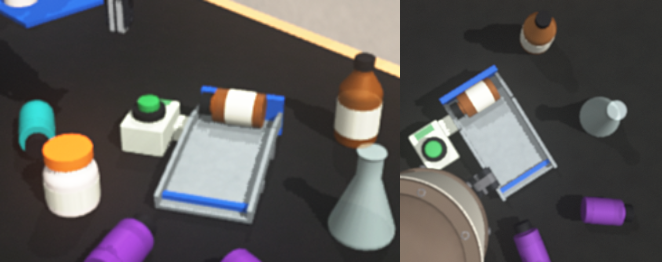

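The bottle is seated at side (238,107) and top (478,97), the button is up again at its original height, the vessels are unmoved, and the arm is clear.

```bash
python3 -c "
from bench import *
print(close_job())"
```

```text
the job is handed in; nothing more can be done
None
```

The bottle is seated in the cradle against the blue stop, the green button was pressed fully down afterwards and came back up, the three upright vessels look unmoved, and the job is handed in (it returned no verdict).

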